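Put the sanding drums back on their own boards

ROBOT

A 6-joint arm with a two-finger parallel gripper is mounted at the origin on the work surface. World frame = base frame: x ahead of the robot, y to its left, z up, the work surface at z = 0. Lengths are in mm, angles in degrees, forces in N, time in s.
With the tool pointing down it reaches from about 375 to 975 mm from the base axis. Payload 3.8 kg.
Tool frame: the origin (TCP) lies at the very end of the fingers, on their centre line; the grasp point (between the pads) lies ctrl.grip_depth behind it (ctrl.grip_depth is the distance from the TCP to the grasp point, in mm); z points along the fingers, y is the line along which they close (so a half turn about z gives the same grasp; the last joint's range is limited). The gripper opens to 85 mm and grips with 20 to 120 N. Pads are 22 mm wide; open, the fingers measure 114 mm over their backs; the gripper's body (76 mm by 85 mm) begins 54 mm behind the grasp point. The pads swing forward as they close: fully open they stand 13 mm farther back than shut.
Start: joints at [61.771, 15.12, 91.902, -0, 72.978, -2.114], TCP at [297.119, 606.084, 231.28] pointing down, gripper open.
Joint ranges: [-150.88, 150.88], [-54.13, 125.18], [17.81, 147.31], [-75.09, 255.09], [0, 152.58], [-146.25, 146.25]. Speed limits (degrees/s): [147.25, 147.25, 180, 180, 180, 180].

INTERFACE

Orientations are given as a 3x3 rotation matrix whose columns are the frame's x, y, z axes.
In Python, from plant import telemetry, imaging, ctrl, models gives the robot as it stands.
- The arm moves only by the shell command python3 -m crank 'ROWS'. ROWS is JSON, a list of rows, each a list of 3 entries, a list of its own where there are three numbers: the opening, from 0 (shut) to 1 (fully open), then the shift along the world's x, y, z in mm, then the turn, a rotation vector about the world's x, y, z in units of 8 degrees (1.0 is 8 degrees). In form: [[fingers, [dx, dy, dz], [wx, wy, wz]], ...]. A call has 1 to 5 rows; each row shifts and turns the commanded pose from where the row before left it; what a row does not reach is not made up. A row lasts 1/8 s, in which the tool goes at most 62.5 mm and 10.7 degrees, less where a joint would pass 70% of its speed; a pose out of reach is approached as far as the arm can. A call is refused whole if a number of a shift passes 62.5 or a number of a turn 1, either way. A call with a gripper value outside its range is refused whole. The fingers move at their own pace and stop on an object; the grip force is fixed at half the most. Time passes only in rows, so rows that do not move let the fingers close. It gives the time, the measured TCP pose, the force, the opening and the grip force at its end, in the units of the state.
- telemetry.state(): the state, without advancing time (a new reading comes with each control period).
- imaging.snapshot(name): name is "side" or "top" or "wrist"; returns the picture (480x640x3 uint8, blue, green, red); there is no depth.
- imaging.camera_info(name): a dict with "camera_matrix" (3x3 intrinsics, pixels), "pose" (4x4, takes a point from camera to world coordinates); the wrist camera has in their place "mount" (4x4, takes a point from camera to tool coordinates, whose origin is the TCP and whose axes are the flange's). Camera axes: x right, y down, z forward; pixel columns grow to the right and rows downward; lengths in mm; the calibration is good to about 2 mm. A picture is of the moment at which its call begins: read the wrist's pose just before it. camera_info takes no time and is no camera call.
- ctrl.job_done(): hands the job in; it is judged then, once.
Trained networks look in the newest picture that a camera, given by its name, has taken for a name from the list of things; names that differ only in an ending like _2 or _b are one class to them, and where a whole thing is asked for, a point or a joint stands for the part that bears it (a point fixed in the world has none). Each returns a list of dicts, best first, with "p" (0 to 1); they miss things now and then, are a little off and sometimes report something else, mostly with a low value. They report only what shows in the picture. A call takes as long as a camera call. They do not tell look-alikes from the thing itself.
- models.silhouettes(query, camera): "region" (480x640 bool, what is visible of it).
- models.mark_of(query, camera): "location" ([x, y, z] in mm, in world coordinates, good to about 4 mm: a listed point, or the origin of a listed thing).
The state is a dict: "clock": time; "qpos": joint angles; "qd": joint speeds; "effort": joint torques, N m; "tool_pos": TCP position; "tcp_rot": TCP orientation; "contact_force": force on the tool from outside, world axes, zero at the start; "ft_torque": the same for the moment, N m; "grip_width": finger opening in mm; "gripper_force": force on a finger pad.
Only numpy, scipy, OpenCV 4.12 (cv2) and the standard library are available. Lean on these libraries where they do the work, as an engineer would, in place of code of your own. Each camera call takes 0.05 s, during which the arm holds its last target. There are 200 camera calls.

TASK

The three sanding drums of the spindle sander stand on one another's storage boards. Using the empty spare board (the square one without a ring) to park a drum on the way, put every drum upright in the middle of the pale circle on its own board, the one whose aluminium ring has the hole that fits that drum: small drum to small hole, medium to medium, large to large. Leave the glue bottle, the screw jar and the wooden offcut where they are.

Things in the scene. Friction and masses are not known exactly. Their poses are not given: they have to be found in the camera images.
- drum_small: the small sanding drum of a spindle sander: a loose upright cylinder, 30 mm in diameter, grippable body 80 mm tall, brown grit with black rubber ends; above it on the axis a 22 mm washer and 14 mm nut to 88 mm. Origin: centre of its underside; z up along its axis; its yaw means nothing. At the start it stands on the board of the medium drum. Mass about 100 g, up to 40% more or less.
- drum_medium: the medium sanding drum of a spindle sander: a loose upright cylinder, 44 mm in diameter, grippable body 80 mm tall, brown grit with black rubber ends; above it on the axis a 22 mm washer and 14 mm nut to 88 mm. Origin: centre of its underside; z up along its axis; its yaw means nothing. At the start it stands on the board of the large drum. Mass about 180 g, up to 40% more or less.
- drum_large: the large sanding drum of a spindle sander: a loose upright cylinder, 60 mm in diameter, grippable body 80 mm tall, brown grit with black rubber ends; above it on the axis a 22 mm washer and 14 mm nut to 88 mm. Origin: centre of its underside; z up along its axis; its yaw means nothing. At the start it stands on the board of the small drum. Mass about 320 g, up to 40% more or less.
- home_small: home board of the small drum: fixed brown wood, 180 x 86 mm, 12 mm thick. Origin: on its underside below the centre of the pale 72 mm circle (flush, only a mark) where the drum stands. The board reaches 43 mm to -x and each side, 137 mm to +x (away from the robot). At x = 90 mm lies an aluminium ring, 78 mm outside, 4 mm high, with a black hole 33 mm wide: it fits the small drum and marks its board.
- home_medium: home board of the medium drum: fixed brown wood, 180 x 86 mm, 12 mm thick. Origin: on its underside below the centre of the pale 72 mm circle (flush, only a mark) where the drum stands. The board reaches 43 mm to -x and each side, 137 mm to +x (away from the robot). At x = 90 mm lies an aluminium ring, 78 mm outside, 4 mm high, with a black hole 47 mm wide: it fits the medium drum and marks its board.
- home_large: home board of the large drum: fixed brown wood, 180 x 86 mm, 12 mm thick. Origin: on its underside below the centre of the pale 72 mm circle (flush, only a mark) where the drum stands. The board reaches 43 mm to -x and each side, 137 mm to +x (away from the robot). At x = 90 mm lies an aluminium ring, 78 mm outside, 4 mm high, with a black hole 63 mm wide: it fits the large drum and marks its board.
- spare: the spare board: a fixed brown wooden square 86 x 86 mm, 12 mm thick, with the same pale circle in its middle but no ring; empty at the start. Origin: centre of its underside (top face at z = 12 mm).
- glue: bystander: white glue bottle with orange cap, 56 mm in diameter, 130 mm tall, loose, upright on the bench beyond the boards. Origin: centre of its underside.
- screws: bystander: glass screw jar with dark lid, 64 mm in diameter, 70 mm tall, loose, upright on the bench beyond the boards. Origin: centre of its underside.
- offcut: bystander: loose wooden offcut 120 x 45 x 20 mm, lying flat on the bench beyond the boards. Origin: centre of its underside; x along its length.
There are look-alikes about, which are no part of the job. Leave any purple look-alike of the drum_large alone.

How it is judged (in metres and radians):
On the way:
1. one of the drums has been stood upright on the spare board (within 20 mm of its middle) and let go (((horizontal distance between drum_small and spare below 0.02 m and z of drum_small in the frame of spare between 0.008 and 0.016 m and angle between drum_small's own z axis and vertical below 0.1 rad and linear speed of drum_small below 0.02 m/s and angular speed of drum_small below 0.2 rad/s and contact force between the fingers and drum_small below 0.1 N) or (horizontal distance between drum_medium and spare below 0.02 m and z of drum_medium in the frame of spare between 0.008 and 0.016 m and angle between drum_medium's own z axis and vertical below 0.1 rad and linear speed of drum_medium below 0.02 m/s and angular speed of drum_medium below 0.2 rad/s and contact force between the fingers and drum_medium below 0.1 N) or (horizontal distance between drum_large and spare below 0.02 m and z of drum_large in the frame of spare between 0.008 and 0.016 m and angle between drum_large's own z axis and vertical below 0.1 rad and linear speed of drum_large below 0.02 m/s and angular speed of drum_large below 0.2 rad/s and contact force between the fingers and drum_large below 0.1 N))), for 0.2 s.
At the end, for the whole second after the job is handed in: Each drum stands upright (within 0.1 rad) and at rest on top of its own home board, its axis within 14 mm of the circle's centre; the spare board is thus empty again (horizontal distance between drum_small and home_small below 0.014 m and z of drum_small in the frame of home_small between 0.008 and 0.016 m and angle between each of drum_small, drum_medium, drum_large's own z axis and vertical below 0.1 rad and linear speed of each of drum_small, drum_medium, drum_large below 0.02 m/s and angular speed of each of drum_small, drum_medium, drum_large below 0.2 rad/s and horizontal distance between drum_medium and home_medium below 0.014 m and z of drum_medium in the frame of home_medium between 0.008 and 0.016 m and horizontal distance between drum_large and home_large below 0.014 m and z of drum_large in the frame of home_large between 0.008 and 0.016 m); the robot touches nothing.
It fails at once if the glue bottle is moved by more than 20 mm or tipped (distance of glue from where it was at the start of the episode above 0.02 m or angle between glue's own z axis and vertical above 0.3 rad).
It fails at once if the screw jar is moved by more than 20 mm or tipped (distance of screws from where it was at the start of the episode above 0.02 m or angle between screws's own z axis and vertical above 0.3 rad).
It fails at once if the wooden offcut is moved by more than 20 mm or tipped (distance of offcut from where it was at the start of the episode above 0.02 m or angle between offcut's own z axis and vertical above 0.3 rad).
It also fails if it takes over 112 s, if anything falls off the work surface, if the arm or the gripper's body presses on something with over 40 N, if the wrist force passes 120 N, or if a joint passes its speed limit or range.

## Working session

There is one attempt and no reset: what is moved stays moved. The work goes in short steps, Python scripts to look and compute and a shell command to move; the robot and the scene stay as the last step left them, time stands still between calls to the robot, and variables do not carry over. Pictures are saved under pics/ and viewed, at most 14 in all, crops included, and the job is handed in when it is done.

```bash
mkdir -p pics; python3 - <<'E'
from plant import telemetry, imaging, ctrl, models
import cv2,numpy as np
s=telemetry.state();print(s['clock'],s['tool_pos'],np.round(s['tcp_rot'],3).tolist(),ctrl.grip_depth,s['grip_width'])
for c in('top','side'):
    cv2.imwrite(f'pics/{c}0.png',imaging.snapshot(c))
    print(c,np.round(imaging.camera_info(c)['camera_matrix'],1).tolist(),np.round(imaging.camera_info(c)['pose'],3).tolist())
for q in['drum_small','drum_medium','drum_large','home_small','home_medium','home_large','spare','glue','screws','offcut']:
    for d in models.mark_of(q,'top')[:4]: print(q,round(d['p'],2),np.round(d['location']))
E
```

```text
0.0 [296.76878645 605.44357769 229.93772634] [[-0.898, 0.44, -0.001], [0.44, 0.898, -0.002], [0.0, -0.002, -1.0]] 18.700000000000003 85.3935906595698
top [[570.0, 0.0, 320.1], [0.0, 570.0, 248.7], [0.0, 0.0, 1.0]] [[0.027, -0.988, 0.153, 408.675], [-1.0, -0.026, 0.009, -22.559], [-0.004, -0.153, -0.988, 1071.836], [0.0, 0.0, 0.0, 1.0]]
side [[477.6, 0.0, 311.4], [0.0, 477.6, 243.5], [0.0, 0.0, 1.0]] [[0.992, -0.064, 0.104, 435.328], [-0.122, -0.598, 0.792, -881.745], [0.012, -0.799, -0.601, 712.06], [0.0, 0.0, 0.0, 1.0]]
drum_small 0.77 [486. -90.  11.]
drum_medium 0.96 [529. 104.  15.]
drum_medium 0.34 [495. 283.  -4.]
drum_large 0.83 [ 458. -292.   15.]
drum_large 0.81 [ 332. -303.   -0.]
home_small 0.8 [ 452. -278.    1.]
home_medium 0.81 [480. -85.   4.]
home_medium 0.7 [787.  -4.   1.]
home_large 0.81 [528. 103.   1.]
home_large 0.61 [ 763. -231.   -1.]
glue 0.62 [788. 245.  -0.]
screws 0.8 [ 763. -233.   -0.]
screws 0.45 [786.  -2.   1.]
offcut 0.95 [787.  -1.   0.]
```

View pics/top0.png

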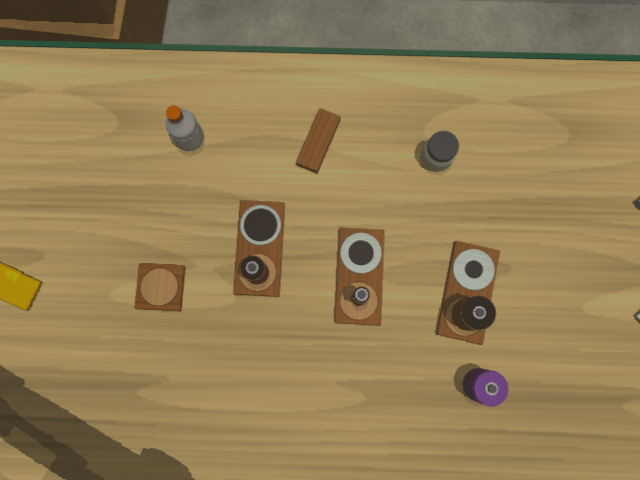

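View pics/side0.png

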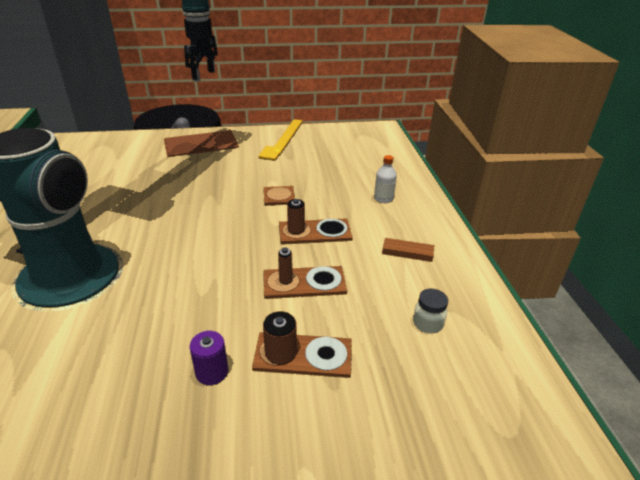

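Top view, candidates: medium drum's nut is at (252,268) on the large-hole board and the small drum's at (361,296) on the medium-hole board. The large black drum's nut is at (479,313) on the small-hole board. The purple look-alike at (491,388) stays alone. The spare is at (160,287). The side view agrees. Next I'll measure more precisely and take one close crop.

```bash
cat > h.py <<'E'
from plant import telemetry, imaging, ctrl, models
import cv2,numpy as np
I=imaging.camera_info('top');K=np.array(I['camera_matrix']);T=np.array(I['pose'])
def w(u,v,z):
    d=T[:3,:3]@np.linalg.solve(K,[u,v,1.]);return (T[:3,3]+d*(z-T[2,3])/d[2])[:2]
def px(x,y,z):
    p=K@(T[:3,:3].T@(np.array([x,y,z])-T[:3,3]));return p[:2]/p[2]
def plane(img,z,c,half=80,s=4):  # rectified patch: col=+x, row=+y, s px per mm, centre c
    q=[(-half,-half),(half,-half),(half,half),(-half,half)]
    src=np.float32([px(c[0]+a,c[1]+b,z) for a,b in q]);dst=np.float32([((a+half)*s,(b+half)*s) for a,b in q])
    return cv2.warpPerspective(img,cv2.getPerspectiveTransform(src,dst),(2*half*s,2*half*s),flags=cv2.INTER_CUBIC)
E
python3 - <<'E'
from h import *
im=imaging.snapshot('top');hsv=cv2.cvtColor(im,cv2.COLOR_BGR2HSV)
grey=((hsv[...,1]<70)&(hsv[...,2]>110)).astype(np.uint8)
n,l,st,ce=cv2.connectedComponentsWithStats(grey)
for i in range(1,n):
    x,y,a=st[i][0],st[i][1],st[i][4]
    if 6<a<3000 and 190<y<400:
        cs,_=cv2.findContours((l==i).astype(np.uint8),0,1);c,r=cv2.minEnclosingCircle(cs[0])
        print(a,np.round(c,1),round(r,1),'z16',w(*c,16).round(1),'z100',w(*c,100).round(1))
for q in['drum_small','drum_medium','drum_large','home_small','home_medium','home_large','spare']:
    for d in models.silhouettes(q,'top')[:2]:
        m=d['region'].astype(np.uint8);cs,_=cv2.findContours(m,0,1);c=np.vstack(cs)
        b=np.array([w(*p,12) for p in c[:,0]],np.float32);r=cv2.minAreaRect(b)
        print(q,round(d['p'],2),m.sum(),cv2.boundingRect(c),np.round(r[0],1),np.round(r[1],1),round(r[2],1))
cv2.imwrite('pics/crop1.png',cv2.resize(im[190:410,120:520],(800,440),interpolation=cv2.INTER_CUBIC))
E
```

```text
443 [259.9 224.5] 20.6 z16 [615.4 101.5] z100 [599.   91.6]
849 [360.5 252.7] 20.8 z16 [566.6 -89.3] z100 [554.1 -84. ]
1105 [473.  269.5] 21.2 z16 [ 540.6 -299. ] z100 [ 530.1 -277. ]
64 [251.8 267.1] 6.2 z16 [534. 113.] z100 [524.  102.2]
75 [361. 294.] 6.4 z16 [489.4 -91.5] z100 [483. -86.]
70 [479.2 312. ] 6.5 z16 [ 462.1 -309.4] z100 [ 457.9 -286.5]
11 [638.5 316. ] 2.1 z16 [ 462.7 -601.3] z100 [ 458.4 -555.2]
88 [491.  388.5] 6.9 z16 [ 325.3 -328.5] z100 [ 332.  -304.1]
drum_small 0.57 271 (351, 287, 19, 19) [486.4 -90.4] [28.7 35.6] 46.3
drum_medium 0.77 581 (240, 256, 29, 28) [531.2 108.3] [55.  43.5] 47.0
drum_large 0.8 1347 (462, 368, 47, 37) [ 329.3 -318.7] [83.2 62.4] 77.8
drum_large 0.66 1236 (452, 295, 44, 35) [ 462.2 -299.8] [62.5 79.8] 1.6
home_small 0.67 3450 (437, 241, 62, 104) [ 500.7 -291.1] [ 88.1 183.4] 78.7
home_medium 0.75 4127 (335, 227, 50, 98) [524.7 -88.7] [ 86.  179.8] 88.4
home_large 0.64 3736 (234, 200, 51, 97) [572.2 101.1] [ 87.8 181.7] 89.6
spare 0.61 2167 (135, 263, 51, 48) [493.6 283.3] [88.1 86.1] 88.7
```

View pics/crop1.png

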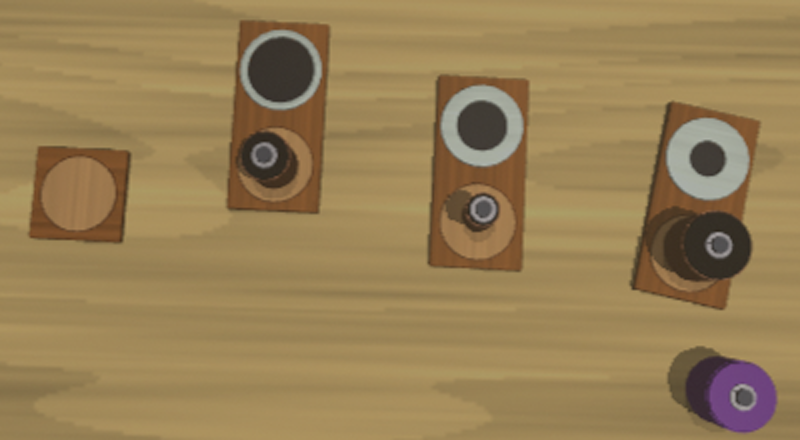

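The crop confirms the choice: black-topped drums at crop pixels (264,155), (483,209) and (718,244), with the purple one at (743,397) left alone. Parking the medium drum first.

```bash
python3 -m crank '[[1,[22,-50,0],[0,0,0.8]],[1,[22,-50,0],[0,0,0.8]],[1,[23,-50,0],[0,0,0.8]],[1,[23,-50,0],[0,0,0.86]],[1,[23,-50,0],[0,0,0]]]'; python3 -m crank '[[1,[23,-50,-16],[0,0,0]],[1,[23,-50,-16],[0,0,0]],[1,[23,-50,-16],[0,0,0]],[1,[23,-50,-16],[0,0,0]],[1,[22,-53,-16],[0,0,0]]]'; python3 -m crank '[[1,[0,0,0],[0,0,0]],[1,[0,0,0],[0,0,0]]]'; python3 - <<'E'
from h import *
s=telemetry.state();print(s['clock'],s['tool_pos'],np.round(s['tcp_rot'],3).tolist(),s['qpos'],imaging.camera_info('wrist'))
cv2.imwrite('pics/w1.png',imaging.snapshot('wrist'))
E
```

```text
clock: 1.62
tool_pos: [410.7, 354.5, 231.5]
tcp_rot: [[-1.0, -0.001, 0.001], [-0.001, 1.0, 0.0], [-0.001, 0.0, -1.0]]
contact_force: [1.8, -0.2, 0.1]
grip_width: 85.4
gripper_force: 0.0
clock: 2.25
tool_pos: [525.0, 101.5, 151.3]
tcp_rot: [[-1.0, 0.0, 0.001], [0.0, 1.0, 0.0], [-0.001, 0.0, -1.0]]
contact_force: [0.9, 0.7, -0.2]
grip_width: 85.7
gripper_force: 0.0
clock: 2.5
tool_pos: [524.1, 103.1, 151.4]
tcp_rot: [[-1.0, 0.002, -0.0], [0.002, 1.0, 0.001], [0.0, 0.001, -1.0]]
contact_force: [-0.7, -0.9, -0.7]
grip_width: 85.3
gripper_force: 0.0
2.5 [524.13022088 103.10965821 151.39649231] [[-1.0, 0.002, -0.0], [0.002, 1.0, 0.001], [0.0, 0.001, -1.0]] [ 8.43700318e+00  3.64598247e+00  1.13966410e+02  3.57784571e-02
  6.23934204e+01 -8.14750170e+01] {'camera_matrix': array([[346.72457493,   0.        , 326.4033196 ],
       [  0.        , 346.72457493, 239.48492168],
       [  0.        ,   0.        ,   1.        ]]), 'mount': array([[ 2.73998016e-04, -9.64598261e-01, -2.63723568e-01,
         6.63947318e+01],
       [ 9.99999962e-01,  2.57583349e-04,  9.68193900e-05,
         8.62387908e-01],
       [-2.54610152e-05, -2.63723585e-01,  9.64598295e-01,
        -1.42393685e+02],
       [ 0.00000000e+00,  0.00000000e+00,  0.00000000e+00,
         1.00000000e+00]])}
```

View pics/w1.png

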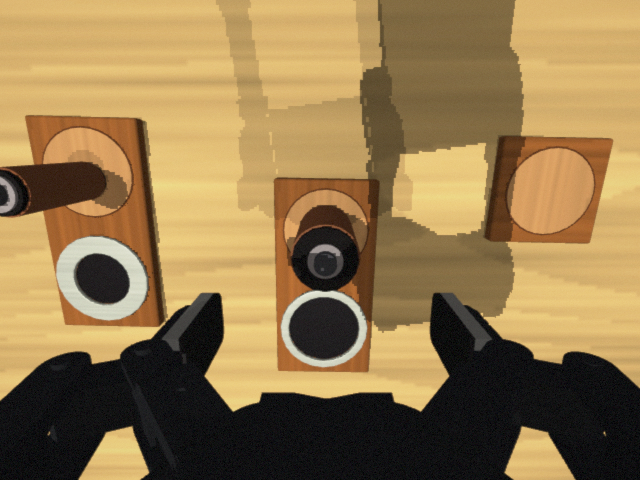

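Wrist view: the medium drum's nut is at (325,261), centred between the fingers. Its ring is at (324,328), the pale circle around (326,226) and the spare circle at (550,190). Projecting these now.

```bash
cat >> h.py <<'E'
def ww(pts,z):
    s=telemetry.state();J=imaging.camera_info('wrist');M=np.array(J['mount']);R=np.array(s['tcp_rot'])@M[:3,:3];o=np.array(s['tcp_rot'])@M[:3,3]+s['tool_pos']
    out=[]
    for u,v in pts:
        d=R@np.linalg.solve(J['camera_matrix'],[u,v,1.]);out.append((o+d*(z-o[2])/d[2])[:2].round(1))
    return out
E
python3 - <<'E'
from h import *
print('nut',ww([(325,261)],98));print('ring,circle,spare',ww([(324,328),(550,190)],14))
print('circle edges',ww([(285,228),(368,228),(326,190)],12))
print('spare corners',ww([(499,137),(613,139),(588,243),(490,237)],12), 'med ring',ww([(103,278)],16))
E
```

```text
nut [array([524.6, 103.8])]
ring,circle,spare [array([617. , 102.6]), array([493., 285.])]
circle edges [array([524.9,  70.1]), array([524.9, 139.5]), array([493.2, 104.4])]
spare corners [array([452. , 239.4]), array([453.5, 328.8]), array([538. , 326.1]), array([532.8, 242.5])] med ring [array([568. , -86.8])]
```

```bash
python3 -m crank '[[1,[0,0,-40],[0,0,0]],[1,[0,0,-40],[0,0,0]],[1,[0,0,-26],[0,0,0]],[0,[0,0,0],[0,0,0]],[0,[0,0,0],[0,0,0]]]'; python3 -m crank '[[0,[0,0,0],[0,0,0]],[0,[0,0,0],[0,0,0]],[0,[0,0,0],[0,0,0]],[0,[0,0,0],[0,0,0]],[0,[0,0,0],[0,0,0]]]'
```

```text
clock: 3.18
tool_pos: [525.0, 104.3, 46.7]
tcp_rot: [[-1.0, -0.001, 0.002], [-0.001, 1.0, 0.0], [-0.002, 0.0, -1.0]]
contact_force: [-0.2, 0.0, 0.5]
grip_width: 51.5
gripper_force: 0.0
clock: 3.8
tool_pos: [525.9, 103.8, 47.4]
tcp_rot: [[-1.0, 0.001, 0.004], [0.001, 1.0, 0.001], [-0.004, 0.001, -1.0]]
contact_force: [-1.4, 1.5, 6.7]
grip_width: 42.8
gripper_force: 61.5
```

```bash
python3 -m crank '[[0,[0,0,15],[0,0,0]],[0,[0,0,30],[0,0,0]],[0,[-3,20,15],[0,0,0]],[0,[-6,35,0],[0,0,0]],[0,[-7,40,0],[0,0,0]]]'; python3 -m crank '[[0,[-7,40,0],[0,0,0]],[0,[-6,31,0],[0,0,0]],[0,[-2,15,0],[0,0,0]],[0,[0,0,0],[0,0,0]],[0,[0,0,0],[0,0,0]]]';  python3 - <<'E'
from h import *
s=telemetry.state();print(s['grip_width'],s['gripper_force']); cv2.imwrite('pics/w2.png',imaging.snapshot('wrist'))
E
```

```text
clock: 4.42
tool_pos: [508.1, 198.3, 106.2]
tcp_rot: [[-1.0, 0.002, 0.001], [0.002, 1.0, -0.0], [-0.001, -0.0, -1.0]]
contact_force: [-0.3, 0.4, -3.1]
grip_width: 43.0
gripper_force: 61.4
clock: 5.05
tool_pos: [493.1, 283.0, 105.2]
tcp_rot: [[-1.0, 0.001, -0.0], [0.001, 1.0, -0.001], [0.0, -0.001, -1.0]]
contact_force: [-0.5, -0.2, -1.6]
grip_width: 42.9
gripper_force: 61.5
42.918512008002345 61.52065873146057
```

View pics/w2.png

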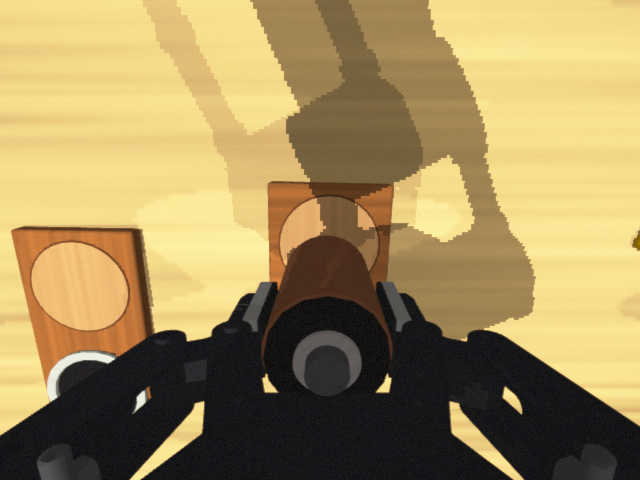

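The drum hangs upright over the spare: the circle spans columns 279–380, and the drum is at about column 327. Home_large's circle, centred at (80,286), is now fully visible.

```bash
python3 - <<'E'
from h import *
print(ww([(279,240),(380,240),(329,195),(80,286),(80,241),(80,331)],12), ww([(327,362)],134))
E
python3 -m crank '[[0,[0,0,-20],[0,0,0]],[0,[0,0,-20],[0,0,0]],[0,[0,0,-12],[0,0,0]],[0,[0,0,-5],[0,0,0]],[0,[0,0,-2],[0,0,0]]]'; python3 -m crank '[[0,[0,0,0],[0,0,0]],[0,[0,0,0],[0,0,0]]]'
```

```text
[array([491.5, 250.3]), array([491.6, 321.5]), array([459.8, 285.5]), array([526.3, 103.4]), array([492.1, 109.9]), array([563. ,  96.5])] [array([505.6, 284. ])]
clock: 5.72
tool_pos: [493.1, 283.3, 47.5]
tcp_rot: [[-1.0, 0.001, -0.001], [0.001, 1.0, -0.001], [0.001, -0.001, -1.0]]
contact_force: [-6.9, -4.5, 13.7]
grip_width: 43.0
gripper_force: 62.5
clock: 5.98
tool_pos: [493.6, 283.8, 47.5]
tcp_rot: [[-1.0, 0.001, 0.001], [0.001, 1.0, -0.0], [-0.001, -0.0, -1.0]]
contact_force: [-2.3, -4.3, 5.4]
grip_width: 42.9
gripper_force: 62.2
```

```bash
python3 -m crank '[[1,[0,0,0],[0,0,0]],[1,[0,0,0],[0,0,0]],[1,[0,0,0],[0,0,0]],[1,[0,0,0],[0,0,0]],[1,[0,0,0],[0,0,0]]]'; python3 -m crank '[[1,[0,0,15],[0,0,0]],[1,[0,0,40],[0,0,0]],[1,[0,0,50],[0,0,0]],[1,[-3,-50,0],[0,0,0]],[1,[-3,-55,0],[0,0,0]]]'; python3 -m crank '[[1,[-3,-55,0],[0,0,0]],[1,[-3,-55,0],[0,0,0]],[1,[-3,-55,0],[0,0,0]],[1,[-3,-55,0],[0,0,0]],[1,[-3,-55,0],[0,0,0]]]'; python3 -m crank '[[1,[-3,-55,0],[0,0,0]],[1,[-4,-55,0],[0,0,0]],[1,[-4,-50,0],[0,0,0]],[1,[-4,-29,0],[0,0,0]],[1,[0,0,0],[0,0,0]]]'; python3 - <<'E'
from h import *
s=telemetry.state();print(s['tool_pos']); cv2.imwrite('pics/w3.png',imaging.snapshot('wrist'))
im=imaging.snapshot('top')
for d in models.mark_of('drum_medium','top')[:2]: print(d['p'],np.round(d['location']))
cv2.imwrite('pics/t3.png',im)
E
```

```text
clock: 6.6
tool_pos: [493.1, 284.1, 46.2]
tcp_rot: [[-1.0, 0.0, -0.0], [0.0, 1.0, -0.0], [0.0, -0.0, -1.0]]
contact_force: [0.1, -0.5, -0.7]
grip_width: 85.3
gripper_force: 0.0
clock: 7.22
tool_pos: [488.3, 178.9, 153.9]
tcp_rot: [[-1.0, -0.002, 0.004], [-0.002, 1.0, 0.001], [-0.004, 0.001, -1.0]]
contact_force: [0.3, -0.7, 0.3]
grip_width: 85.3
gripper_force: 0.0
clock: 7.85
tool_pos: [472.3, -97.8, 152.8]
tcp_rot: [[-1.0, 0.001, 0.002], [0.001, 1.0, -0.001], [-0.002, -0.001, -1.0]]
contact_force: [1.3, -0.1, -0.5]
grip_width: 85.4
gripper_force: 0.0
clock: 8.48
tool_pos: [457.1, -287.1, 152.5]
tcp_rot: [[-1.0, 0.004, 0.001], [0.004, 1.0, -0.001], [-0.001, -0.001, -1.0]]
contact_force: [-0.5, -0.5, -0.4]
grip_width: 85.3
gripper_force: 0.0
[ 457.14477027 -287.08392662  152.48883817]
0.77 [492. 285.  17.]
```

View pics/w3.png

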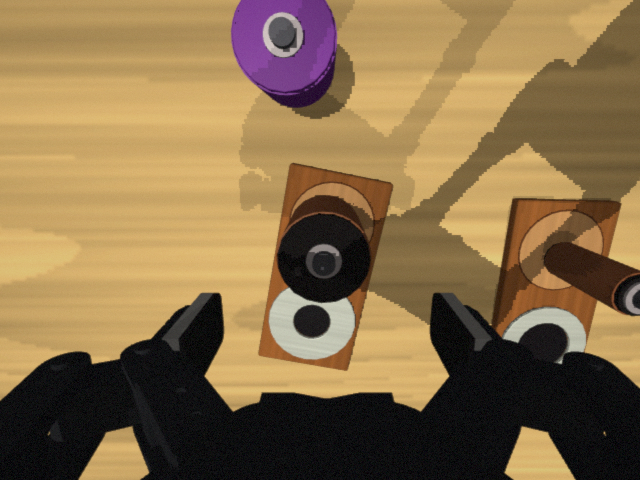

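View pics/t3.png

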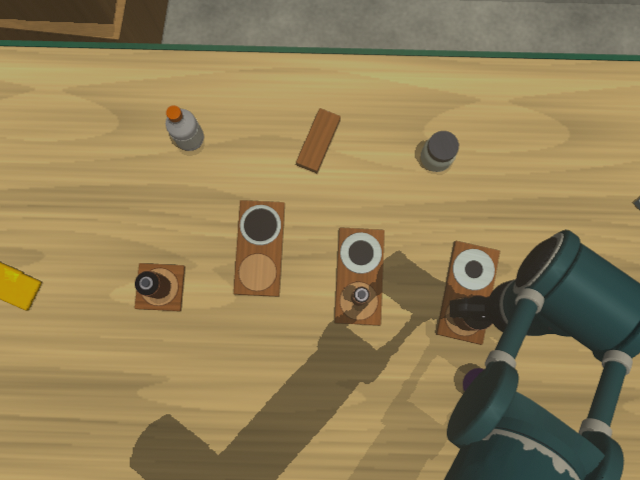

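The medium drum stands on the spare (nut at (147,283) in the top view), and home_large's circle is free at (257,272). In the wrist view the large drum's nut at (324,261) is centred between the fingers, and the purple one at (283,40) is well clear.

```bash
python3 - <<'E'
from h import *
print(ww([(324,261)],98),'ring',ww([(312,322)],16),'top home_large',w(257,272,12),'med ring',ww([(544,345)],16))
E
python3 -m crank '[[1,[0,0,-45],[0,0,0]],[1,[0,0,-40],[0,0,0]],[1,[0,0,-20],[0,0,0]],[0,[0,0,0],[0,0,0]],[0,[0,0,0],[0,0,0]]]'; python3 -m crank '[[0,[0,0,0],[0,0,0]],[0,[0,0,0],[0,0,0]],[0,[0,0,0],[0,0,0]],[0,[0,0,0],[0,0,0]],[0,[0,0,0],[0,0,0]]]'
```

```text
[array([ 457.7, -284.7])] ring [array([ 543. , -296.1])] top home_large [525.58872411 103.39199829] med ring [array([566.2, -85.9])]
clock: 9.25
tool_pos: [458.4, -285.0, 47.8]
tcp_rot: [[-1.0, -0.001, 0.002], [-0.001, 1.0, -0.001], [-0.002, -0.001, -1.0]]
contact_force: [-0.2, -0.6, -2.1]
grip_width: 58.5
gripper_force: 64.8
clock: 9.88
tool_pos: [457.8, -284.9, 47.3]
tcp_rot: [[-1.0, 0.001, 0.001], [0.001, 1.0, 0.0], [-0.001, 0.0, -1.0]]
contact_force: [-0.0, 3.5, 7.3]
grip_width: 58.5
gripper_force: 64.9
```

```bash
python3 -m crank '[[0,[0,0,15],[0,0,0]],[0,[0,0,35],[0,0,0]],[0,[0,0,40],[0,0,0]],[0,[0,0,20],[0,0,0]],[0,[3,20,0],[0,0,0]]]'; python3 -m crank '[[0,[6,35,0],[0,0,0]],[0,[10,50,0],[0,0,0]],[0,[10,50,0],[0,0,0]],[0,[10,50,0],[0,0,0]],[0,[10,50,0],[0,0,0]]]'; python3 -m crank '[[0,[10,50,0],[0,0,0]],[0,[6,43,0],[0,0,0]],[0,[3,28,0],[0,0,0]],[0,[1,12,-10],[0,0,0]],[0,[0,0,-20],[0,0,0]]]'; python3 -m crank '[[0,[0,0,-15],[0,0,0]],[0,[0,0,0],[0,0,0]],[0,[0,0,0],[0,0,0]]]'; python3 - <<'E'
from h import *
s=telemetry.state();print(s['tool_pos'],s['grip_width']); cv2.imwrite('pics/w4.png',imaging.snapshot('wrist'))
E
```

```text
clock: 10.5
tool_pos: [461.4, -266.5, 159.0]
tcp_rot: [[-1.0, 0.003, 0.004], [0.003, 1.0, -0.003], [-0.004, -0.003, -1.0]]
contact_force: [-0.2, 1.0, -2.6]
grip_width: 58.7
gripper_force: 65.4
clock: 11.12
tool_pos: [504.5, -27.4, 154.7]
tcp_rot: [[-1.0, 0.0, -0.003], [0.0, 1.0, 0.0], [0.003, 0.0, -1.0]]
contact_force: [0.9, 0.6, -3.1]
grip_width: 58.4
gripper_force: 65.4
clock: 11.75
tool_pos: [525.6, 104.0, 125.3]
tcp_rot: [[-1.0, -0.001, -0.0], [-0.001, 1.0, -0.0], [0.0, -0.0, -1.0]]
contact_force: [0.1, -0.2, -2.8]
grip_width: 59.0
gripper_force: 65.6
clock: 12.12
tool_pos: [526.2, 102.6, 111.3]
tcp_rot: [[-1.0, 0.001, 0.0], [0.001, 1.0, -0.0], [-0.0, -0.0, -1.0]]
contact_force: [-0.6, -0.0, -2.5]
grip_width: 58.9
gripper_force: 65.6
[526.2474002  102.632759   111.34653356] 58.92146841722358
```

View pics/w4.png

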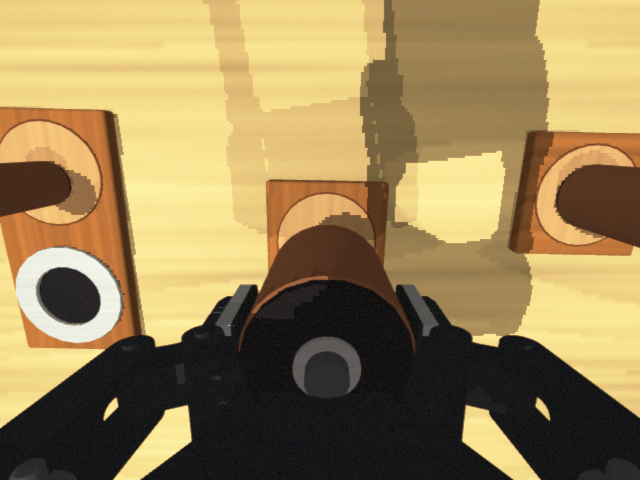

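The large drum hangs upright above home_large's circle (centre about (327,240)). Lowering, releasing, then going to the small drum.

```bash
python3 -m crank '[[0,[0,0,-25],[0,0,0]],[0,[0,0,-20],[0,0,0]],[0,[0,0,-12],[0,0,0]],[0,[0,0,-5],[0,0,0]],[0,[0,0,-2],[0,0,0]]]'; python3 -m crank '[[0,[0,0,0],[0,0,0]],[0,[0,0,0],[0,0,0]],[1,[0,0,0],[0,0,0]],[1,[0,0,0],[0,0,0]],[1,[0,0,0],[0,0,0]]]'; python3 -m crank '[[1,[0,0,0],[0,0,0]],[1,[0,0,0],[0,0,0]],[1,[0,0,15],[0,0,0]],[1,[0,0,40],[0,0,0]],[1,[0,0,50],[0,0,0]]]';python3 -m crank '[[1,[-10,-45,0],[0,0,0]],[1,[-12,-55,0],[0,0,0]],[1,[-12,-55,0],[0,0,0]],[1,[-8,-33,0],[0,0,0]],[1,[0,0,0],[0,0,0]]]';python3 -m crank '[[1,[0,0,0],[0,0,0]]]'; python3 - <<'E'
from h import *
s=telemetry.state();print(s['tool_pos']); cv2.imwrite('pics/w5.png',imaging.snapshot('wrist'))
E
```

```text
clock: 12.8
tool_pos: [526.7, 103.1, 47.7]
tcp_rot: [[-1.0, 0.001, 0.001], [0.001, 1.0, 0.0], [-0.001, 0.0, -1.0]]
contact_force: [-0.5, 0.3, -3.1]
grip_width: 58.9
gripper_force: 65.6
clock: 13.42
tool_pos: [526.6, 103.2, 47.8]
tcp_rot: [[-1.0, 0.001, 0.001], [0.001, 1.0, 0.0], [-0.001, 0.0, -1.0]]
contact_force: [-0.5, -0.1, 0.7]
grip_width: 85.4
gripper_force: 0.0
clock: 14.05
tool_pos: [525.2, 103.0, 153.2]
tcp_rot: [[-1.0, 0.001, -0.002], [0.001, 1.0, -0.0], [0.002, -0.0, -1.0]]
contact_force: [1.1, 0.5, -0.3]
grip_width: 85.7
gripper_force: 0.0
clock: 14.68
tool_pos: [484.0, -86.9, 153.5]
tcp_rot: [[-1.0, 0.004, 0.001], [0.004, 1.0, -0.001], [-0.001, -0.001, -1.0]]
contact_force: [0.1, 0.9, -0.2]
grip_width: 85.3
gripper_force: 0.0
clock: 14.8
tool_pos: [484.5, -84.6, 153.0]
tcp_rot: [[-1.0, 0.001, 0.001], [0.001, 1.0, 0.0], [-0.001, 0.0, -1.0]]
contact_force: [-0.5, 0.4, -0.2]
grip_width: 85.4
gripper_force: 0.0
[484.48498558 -84.62842214 153.02563384]
```

View pics/w5.png

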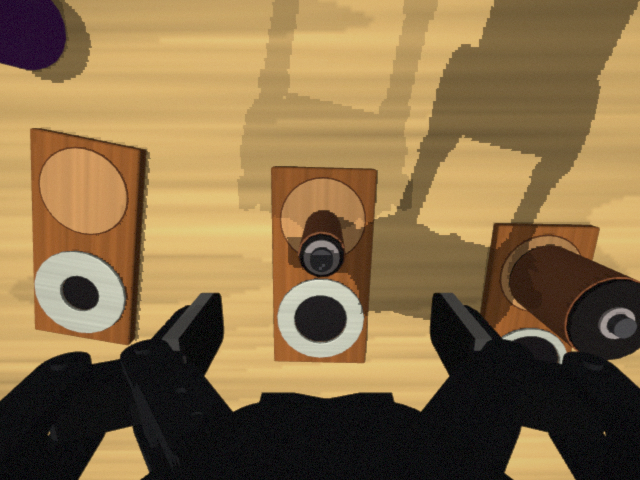

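The large drum stands on home_large (right edge of the picture). The small drum's nut is at (322,257), home_small's empty circle at (83,191) and home_medium's circle spans columns 280–366.

```bash
python3 - <<'E'
from h import *
print('nut',ww([(322,257)],98),'home_small',ww([(83,191)],12),'hm edges',ww([(280,220),(366,220),(323,177)],12),'rings',ww([(80,293),(320,318)],16))
E
python3 -m crank '[[1,[0,1,-45],[0,0,0]],[1,[0,0,-40],[0,0,0]],[1,[0,0,-20],[0,0,0]],[0,[0,0,0],[0,0,0]],[0,[0,0,0],[0,0,0]]]'; python3 -m crank '[[0,[0,0,0],[0,0,0]],[0,[0,0,0],[0,0,0]],[0,[0,0,0],[0,0,0]],[0,[0,0,0],[0,0,0]],[0,[0,0,0],[0,0,0]]]'; python3 -m crank '[[0,[0,0,0],[0,0,0]],[0,[0,0,0],[0,0,0]],[0,[0,0,0],[0,0,0]]]'
```

```text
nut [array([482.9, -86. ])] home_small [array([ 454.7, -281.8])] hm edges [array([ 478.8, -122. ]), array([478.8, -50.3]), array([443.4, -86.1])] rings [array([ 542.9, -298.1]), array([567.1, -89. ])]
clock: 15.48
tool_pos: [485.2, -83.4, 48.2]
tcp_rot: [[-1.0, -0.001, 0.001], [-0.001, 1.0, -0.0], [-0.001, -0.0, -1.0]]
contact_force: [0.3, -0.4, 1.1]
grip_width: 51.3
gripper_force: 0.0
clock: 16.1
tool_pos: [485.6, -84.0, 48.9]
tcp_rot: [[-1.0, 0.001, 0.003], [0.001, 1.0, -0.0], [-0.003, -0.0, -1.0]]
contact_force: [0.2, 1.1, 5.5]
grip_width: 29.0
gripper_force: 58.8
clock: 16.48
tool_pos: [485.6, -84.0, 48.8]
tcp_rot: [[-1.0, 0.001, 0.003], [0.001, 1.0, -0.0], [-0.003, -0.0, -1.0]]
contact_force: [-0.7, 2.1, 6.5]
grip_width: 28.9
gripper_force: 58.8
```

```bash
python3 -m crank '[[0,[0,0,15],[0,0,0]],[0,[0,0,30],[0,0,0]],[0,[-2,-12,15],[0,0,0]],[0,[-5,-35,0],[0,0,0]],[0,[-7,-45,0],[0,0,0]]]'; python3 -m crank '[[0,[-7,-45,0],[0,0,0]],[0,[-5,-40,0],[0,0,0]],[0,[-3,-20,0],[0,0,0]],[0,[0,0,0],[0,0,0]],[0,[0,0,0],[0,0,0]]]';  python3 - <<'E'
from h import *
s=telemetry.state();print(s['tool_pos'],s['grip_width'],s['qpos']); cv2.imwrite('pics/w6.png',imaging.snapshot('wrist'))
E
```

```text
clock: 17.1
tool_pos: [470.0, -177.1, 108.0]
tcp_rot: [[-1.0, -0.001, 0.001], [-0.001, 1.0, -0.001], [-0.001, -0.001, -1.0]]
contact_force: [0.3, -0.3, -0.9]
grip_width: 29.1
gripper_force: 59.3
clock: 17.73
tool_pos: [454.8, -280.1, 107.0]
tcp_rot: [[-1.0, 0.001, -0.001], [0.001, 1.0, 0.001], [0.001, 0.001, -1.0]]
contact_force: [0.2, -0.6, -1.2]
grip_width: 28.7
gripper_force: 59.3
[ 454.78365017 -280.11810247  107.01047991] 28.709336715535652 [-3.43192383e+01  6.44175237e+00  1.16113236e+02  3.05739613e-02
  5.75083085e+01 -1.24299089e+02]
```

View pics/w6.png

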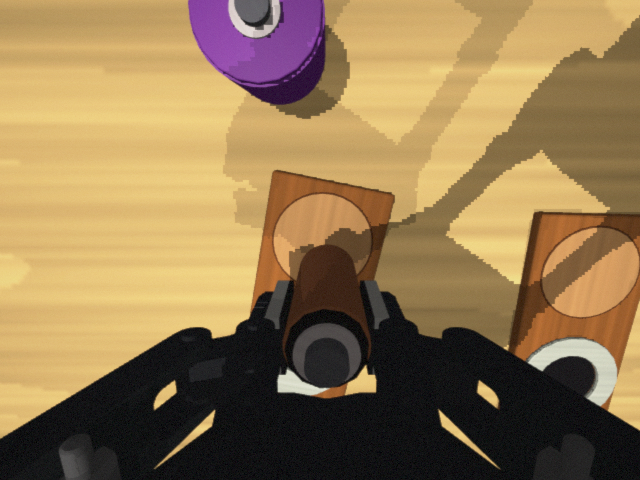

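The small drum is upright over home_small, with the circle centred at (323,241). Home_medium's circle, now free, is at (591,272). Lowering, releasing and travelling to the spare.

```bash
python3 - <<'E'
from h import *
print(ww([(323,241),(591,272)],12))
E
python3 -m crank '[[0,[0,0,-20],[0,0,0]],[0,[0,0,-20],[0,0,0]],[0,[0,0,-12],[0,0,0]],[0,[0,0,-5],[0,0,0]],[0,[0,0,-2],[0,0,0]]]'; python3 -m crank '[[0,[0,0,0],[0,0,0]],[0,[0,0,0],[0,0,0]],[1,[0,0,0],[0,0,0]],[1,[0,0,0],[0,0,0]],[1,[0,0,0],[0,0,0]]]'; python3 -m crank '[[1,[0,0,0],[0,0,0]],[1,[0,0,0],[0,0,0]],[1,[0,0,15],[0,0,0]],[1,[0,0,40],[0,0,0]],[1,[0,0,50],[0,0,0]]]';python3 -m crank '[[1,[3,45,0],[0,0,0]],[1,[4,55,0],[0,0,0]],[1,[4,55,0],[0,0,0]],[1,[4,55,0],[0,0,0]],[1,[4,55,0],[0,0,0]]]';python3 -m crank '[[1,[4,55,0],[0,0,0]],[1,[4,55,0],[0,0,0]],[1,[4,55,0],[0,0,0]],[1,[4,55,0],[0,0,0]],[1,[2,50,0],[0,0,0]]]';python3 -m crank '[[1,[1,30,0],[0,0,0]],[1,[0,0,0],[0,0,0]],[1,[0,0,0],[0,0,0]]]'; python3 - <<'E'
from h import *
s=telemetry.state();print(s['tool_pos']); cv2.imwrite('pics/w7.png',imaging.snapshot('wrist'))
E
```

```text
[array([ 454.5, -281.3]), array([477.9, -86. ])]
clock: 18.4
tool_pos: [455.1, -280.2, 48.9]
tcp_rot: [[-1.0, 0.0, -0.001], [0.0, 1.0, 0.001], [0.001, 0.001, -1.0]]
contact_force: [-4.0, 4.6, 11.6]
grip_width: 28.8
gripper_force: 60.1
clock: 19.02
tool_pos: [455.2, -281.0, 48.4]
tcp_rot: [[-1.0, 0.001, 0.0], [0.001, 1.0, -0.0], [-0.0, -0.0, -1.0]]
contact_force: [-0.4, 0.7, 0.2]
grip_width: 81.2
gripper_force: 0.0
clock: 19.65
tool_pos: [454.4, -280.4, 154.2]
tcp_rot: [[-1.0, 0.001, -0.002], [0.001, 1.0, 0.001], [0.002, 0.001, -1.0]]
contact_force: [1.4, -0.5, 0.5]
grip_width: 85.4
gripper_force: 0.0
clock: 20.27
tool_pos: [474.5, -14.3, 154.8]
tcp_rot: [[-1.0, 0.001, 0.002], [0.001, 1.0, -0.0], [-0.002, -0.0, -1.0]]
contact_force: [1.7, -0.1, -0.8]
grip_width: 85.8
gripper_force: 0.0
clock: 20.9
tool_pos: [492.5, 256.3, 154.8]
tcp_rot: [[-1.0, -0.0, 0.002], [-0.0, 1.0, 0.001], [-0.002, 0.001, -1.0]]
contact_force: [0.8, -0.2, -0.3]
grip_width: 85.2
gripper_force: 0.0
clock: 21.28
tool_pos: [493.0, 283.6, 153.7]
tcp_rot: [[-1.0, 0.0, 0.0], [0.0, 1.0, -0.0], [-0.0, -0.0, -1.0]]
contact_force: [-0.3, -0.8, 0.3]
grip_width: 85.5
gripper_force: 0.0
[493.04315577 283.58634697 153.74564176]
```

View pics/w7.png

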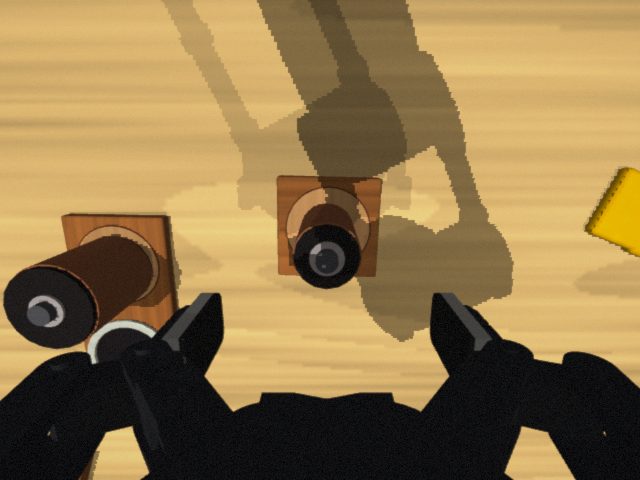

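The medium drum's nut is at (326,258), upright and centred. Gripping it.

```bash
python3 - <<'E'
from h import *
print(ww([(326,258)],98))
E
python3 -m crank '[[1,[0,0,-45],[0,0,0]],[1,[0,0,-40],[0,0,0]],[1,[0,0,-22],[0,0,0]],[0,[0,0,0],[0,0,0]],[0,[0,0,0],[0,0,0]]]'; python3 -m crank '[[0,[0,0,0],[0,0,0]],[0,[0,0,0],[0,0,0]],[0,[0,0,0],[0,0,0]],[0,[0,0,0],[0,0,0]],[0,[0,0,0],[0,0,0]]]';  python3 -m crank '[[0,[0,0,15],[0,0,0]],[0,[0,0,35],[0,0,0]],[0,[0,0,40],[0,0,0]],[0,[0,0,20],[0,0,0]],[0,[0,0,0],[0,0,0]]]'
```

```text
[array([492.3, 283.8])]
clock: 21.95
tool_pos: [494.1, 283.7, 47.5]
tcp_rot: [[-1.0, 0.002, 0.001], [0.002, 1.0, 0.001], [-0.001, 0.001, -1.0]]
contact_force: [-0.6, 0.5, 0.2]
grip_width: 51.6
gripper_force: 0.0
clock: 22.58
tool_pos: [494.6, 284.4, 48.2]
tcp_rot: [[-1.0, 0.0, 0.003], [0.0, 1.0, 0.001], [-0.003, 0.001, -1.0]]
contact_force: [0.3, -2.5, 5.8]
grip_width: 42.9
gripper_force: 61.1
clock: 23.2
tool_pos: [494.2, 284.8, 158.2]
tcp_rot: [[-1.0, 0.001, 0.003], [0.001, 1.0, 0.002], [-0.003, 0.002, -1.0]]
contact_force: [0.4, 0.4, -2.0]
grip_width: 42.9
gripper_force: 61.3
```

Shift needed: dx −14, dy −370.

```bash
python3 -m crank '[[0,[0,-20,0],[0,0,0]],[0,[-1,-35,0],[0,0,0]],[0,[-2,-50,0],[0,0,0]],[0,[-2,-50,0],[0,0,0]],[0,[-2,-50,0],[0,0,0]]]'; python3 -m crank '[[0,[-2,-50,0],[0,0,0]],[0,[-2,-45,0],[0,0,0]],[0,[-2,-40,0],[0,0,0]],[0,[-1,-20,0],[0,0,0]],[0,[0,-10,-10],[0,0,0]]]'; python3 -m crank '[[0,[0,0,-20],[0,0,0]],[0,[0,0,-20],[0,0,0]],[0,[0,0,0],[0,0,0]],[0,[0,0,0],[0,0,0]]]';  python3 - <<'E'
from h import *
s=telemetry.state();print(s['tool_pos'],s['grip_width']); cv2.imwrite('pics/w8.png',imaging.snapshot('wrist'))
E
```

```text
clock: 23.82
tool_pos: [483.8, 76.5, 153.9]
tcp_rot: [[-1.0, 0.0, -0.004], [0.0, 1.0, -0.001], [0.004, -0.001, -1.0]]
contact_force: [0.5, -0.7, -2.0]
grip_width: 42.7
gripper_force: 61.5
clock: 24.45
tool_pos: [477.8, -87.5, 144.8]
tcp_rot: [[-1.0, 0.003, -0.002], [0.003, 1.0, 0.0], [0.002, 0.0, -1.0]]
contact_force: [0.3, 0.5, -2.6]
grip_width: 42.8
gripper_force: 61.6
clock: 24.95
tool_pos: [478.7, -85.6, 105.8]
tcp_rot: [[-1.0, 0.0, -0.001], [0.0, 1.0, 0.0], [0.001, 0.0, -1.0]]
contact_force: [-0.2, -0.0, -2.5]
grip_width: 43.2
gripper_force: 61.6
[478.72738992 -85.64317874 105.83978806] 43.166003268748696
```

View pics/w8.png

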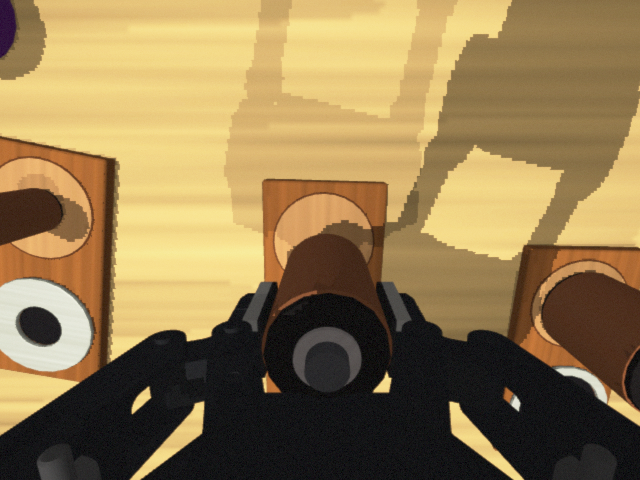

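The medium drum hangs upright above home_medium's circle (centre about (323,242)), and the other two stand on their circles. Lowering, releasing, then clearing off for a top view.

```bash
python3 -m crank '[[0,[0,0,-20],[0,0,0]],[0,[0,0,-20],[0,0,0]],[0,[0,0,-12],[0,0,0]],[0,[0,0,-5],[0,0,0]],[0,[0,0,-2],[0,0,0]]]'; python3 -m crank '[[0,[0,0,0],[0,0,0]],[0,[0,0,0],[0,0,0]],[1,[0,0,0],[0,0,0]],[1,[0,0,0],[0,0,0]],[1,[0,0,0],[0,0,0]]]'; python3 -m crank '[[1,[0,0,0],[0,0,0]],[1,[0,0,0],[0,0,0]],[1,[0,0,15],[0,0,0]],[1,[0,0,40],[0,0,0]],[1,[0,0,50],[0,0,0]]]'; python3 -m crank '[[1,[0,40,40],[0,0,0]],[1,[-10,55,20],[0,0,0]],[1,[-10,55,0],[0,0,0]],[1,[-10,55,0],[0,0,0]],[1,[-10,55,0],[0,0,0]]]';python3 -m crank '[[1,[-10,55,0],[0,0,0]],[1,[-10,55,0],[0,0,0]],[1,[-10,55,0],[0,0,0]],[1,[-10,55,0],[0,0,0]],[1,[-10,55,0],[0,0,0]]]';python3 -m crank '[[1,[-10,55,0],[0,0,0]],[1,[-10,55,0],[0,0,0]],[1,[0,0,0],[0,0,0]],[1,[0,0,0],[0,0,0]]]'; python3 - <<'E'
from h import *
im=imaging.snapshot('top');cv2.imwrite('pics/t9.png',cv2.resize(im[90:410,100:540],(800,582)))
hsv=cv2.cvtColor(im,cv2.COLOR_BGR2HSV)
g=((hsv[...,1]<70)&(hsv[...,2]>110)).astype(np.uint8);n,l,st,ce=cv2.connectedComponentsWithStats(g)
for i in range(1,n):
    if 20<st[i][4]<200 and 190<st[i][1]<400:
        cs,_=cv2.findContours((l==i).astype(np.uint8),0,1);c,r=cv2.minEnclosingCircle(cs[0]);print(np.round(c,1),w(*c,100).round(1))
print(telemetry.state()['tool_pos'])
E
```

```text
clock: 25.62
tool_pos: [479.4, -85.9, 48.2]
tcp_rot: [[-1.0, 0.0, -0.0], [0.0, 1.0, 0.0], [0.0, 0.0, -1.0]]
contact_force: [-5.2, 0.9, 11.8]
grip_width: 42.7
gripper_force: 62.5
clock: 26.25
tool_pos: [479.3, -86.0, 47.4]
tcp_rot: [[-1.0, 0.001, 0.0], [0.001, 1.0, -0.0], [-0.0, -0.0, -1.0]]
contact_force: [-0.6, -0.1, 0.5]
grip_width: 85.5
gripper_force: 0.0
clock: 26.88
tool_pos: [478.2, -85.7, 153.3]
tcp_rot: [[-1.0, 0.001, -0.002], [0.001, 1.0, 0.0], [0.002, 0.0, -1.0]]
contact_force: [0.7, -0.3, -0.2]
grip_width: 85.3
gripper_force: 0.0
clock: 27.5
tool_pos: [438.9, 175.8, 213.9]
tcp_rot: [[-1.0, 0.001, 0.002], [0.001, 1.0, 0.001], [-0.002, 0.001, -1.0]]
contact_force: [1.0, -0.2, -0.5]
grip_width: 85.2
gripper_force: 0.0
clock: 28.12
tool_pos: [388.7, 451.1, 213.7]
tcp_rot: [[-1.0, 0.0, 0.001], [0.0, 1.0, 0.001], [-0.001, 0.001, -1.0]]
contact_force: [1.5, 0.4, 0.9]
grip_width: 85.1
gripper_force: 0.0
clock: 28.62
tool_pos: [369.0, 558.8, 212.6]
tcp_rot: [[-1.0, -0.0, 0.0], [-0.0, 1.0, -0.001], [-0.0, -0.001, -1.0]]
contact_force: [0.7, -0.1, 0.5]
grip_width: 85.4
gripper_force: 0.0
[251.3 265.2] [527.4 103.3]
[360.3 296.8] [478.1 -84.8]
[474.4 314.8] [ 452.9 -278.3]
[491.  388.5] [ 332.  -304.1]
[369.26270159 558.19705163 212.70518914]
```

View pics/t9.png

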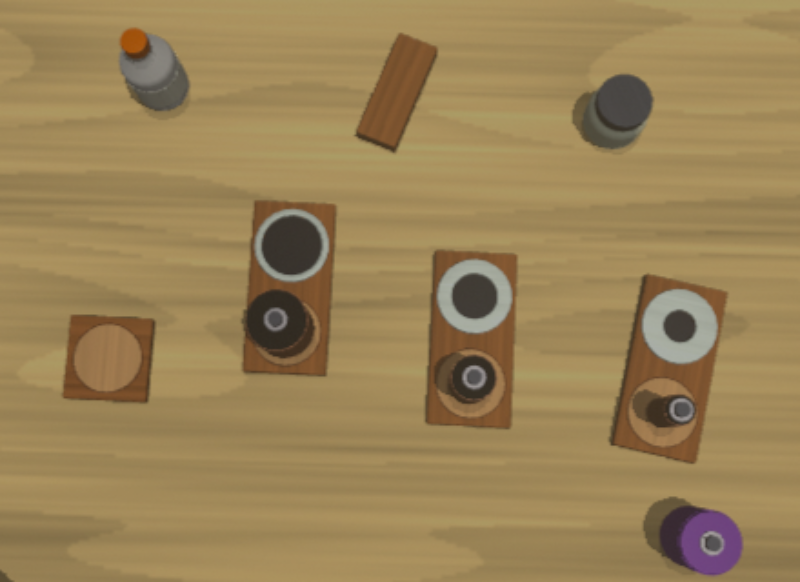

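The top crop shows large at (275,319), medium at (474,377) and small at (681,409). Each stands upright within about 4 mm of its circle's centre, by the same camera. The spare at (108,358) is empty and the bystanders are untouched, so I'm handing in.

```bash
python3 -c "
from plant import ctrl
print(ctrl.job_done())"
```

```text
the job is handed in; nothing more can be done
None
```

The job is handed in, with no verdict shown: all three drums stand upright on their own boards within about 4 mm of the circle centres, after the medium one was parked on the spare; the spare is empty, and the glue, jar, offcut and purple look-alike were left alone.

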